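# Hang cleaned clock parts on the drying stand

### The arm

A 6-joint arm with a two-finger parallel gripper is mounted at the origin on the work surface. World frame = base frame: x ahead of the robot, y to its left, z up, the work surface at z = 0. Lengths are in m, angles in degrees, forces in N, time in s.
With the tool pointing down it reaches from about 0.4 to 0.825 m from the base axis. Payload 7 kg.
Tool frame: the origin (TCP) lies midway between the tips of the shut fingers; the grasp point (between the pads) lies hold_point_z behind it (hold_point_z is the distance from the TCP to the grasp point, in m); z points along the fingers, y is the line along which they close (so a half turn about z gives the same grasp; the last joint's range is limited). The gripper opens to 88 mm and grips with 3 to 60 N. Pads are 19 mm wide; open, the fingers measure 130 mm over their backs; the gripper's body (78 mm by 193 mm) begins 47 mm behind the grasp point.
Start: joints at [-58.894, 20.546, 0.682, 0, -70.136, -16.507], TCP at [0.17, -0.653, 0.227] pointing down, gripper open.
Joint ranges: [-176.03, 176.03], [-82.01, 121.73], [-58.28, 71.71], [-173.87, 95.51], [-174.79, -0.11], [-173.66, 173.66]. Speed limits (degrees/s): [136.94, 136.94, 172.46, 180, 180, 180].

### API

Orientations are given as [roll, pitch, yaw] about the fixed x, y, z axes, in that order (R = Rz(yaw) Ry(pitch) Rx(roll)).
In Python, from plant import * gives the robot as it stands.
- The arm moves only by the tool step_arm, never from a script. Its argument "steps" is a list that holds one entry, the list of rows, each a list of 6 numbers: the shift along the tool's x, y, z scaled (see below), then the turn, a rotation vector about the tool's x, y, z scaled (see below). In form: [[[tx, ty, tz, wx, wy, wz], ...]]. A call has 1 to 20 rows; each row is the pose to reach, as a shift and turn from the pose commanded when the call began, along the tool's axes at that moment; what a row does not reach only later rows make up. The controller multiplies each number of a shift by 100 mm and each number of a turn by 0.5 rad. A row lasts 1/10 s, in which the tool goes at most 50 mm and 8.59 degrees, less where a joint would pass 70% of its speed; a pose out of reach is approached as far as the arm can. A call with a number of a shift or a turn outside -1 to 1 is refused whole. A call with a gripper value outside its range is refused whole. "jaw" is the closure in counts, from 0 (fully open) to 255 (shut), set as the call begins (left out, the last holds). The fingers move at their own pace and stop on an object; the grip force is fixed at half the most. Time passes only in rows, so rows that repeat a pose let the fingers close. It gives the time, the measured TCP pose, the force, the opening and the grip force at its end, in the units of the state.
- get_obs(): the state, without advancing time (a new reading comes with each control period).
- snapshot(name): name is "scene" or "top"; returns (picture, depth): 480x640x3 uint8, red, green, blue; 480x640 float32, m along the optical axis (not along the pixel's ray), 0 where there is no reading.
- calibration(name): a dict with "mtx" (3x3 intrinsics, pixels), "rvec" (rotation vector, rad) and "tvec" (3), from world to camera coordinates, as OpenCV has them. Camera axes: x right, y down, z forward; pixel columns grow to the right and rows downward; lengths in m; the calibration is good to about 2 mm. A picture is of the moment at which its call begins. calibration takes no time and is no camera call.
- close_job(): hands the job in; it is judged then, once.
The state is a dict: "clock": time; "joint_pos": joint angles; "qvel": joint speeds; "tau": joint torques, N m; "tool_pos": TCP position; "orientation": TCP orientation; "force": force on the tool from outside, world axes, zero at the start; "moment": the same for the moment, N m; "opening": finger opening in m; "gripper_force": force on a finger pad.
Only numpy, scipy, OpenCV 4.12 (cv2) and the standard library are available. Lean on these libraries where they do the work, as an engineer would, in place of code of your own. Each camera call takes 0.05 s, during which the arm holds its last target. There are 200 camera calls.

### The job

Hang the brass clock plate by its eye on the stand's peg, then hang the pendulum by its eye on the same peg in front of it. Push the two along the peg until the plate lies against the collar and the pendulum against the plate, and finally swing the keeper bar fully shut across the end of the peg. Let go of everything, and do not shift the other things on the bench.

Things in the scene. Friction and masses are not known exactly. Their poses are not given: they have to be found in the camera images.
- stand: Fixed drying stand. Origin: bench level, under the peg. A grey column 26 x 24 mm, 222 mm high, stands at y = +68 mm in the stand's frame; from it a level, polished, slippery (friction about 0.2) round steel peg, 12 mm in diameter, points along the stand's -y, axis at x = 0 and 210 mm above the bench. A collar of 36 mm diameter, 6 mm thick, closes its root. The base plate is 170 x 200 mm, 12 mm thick.
- peg_root (a point): Point on the peg's axis where the bare peg begins: on the collar's face (stand y = +50 mm, z = 210 mm). Axes as the stand's.
- peg_tip (a point): Centre of the peg's free end (stand y = -60 mm, z = 210 mm), 110 mm from the collar's face. Axes as the stand's.
- keeper_hinge (a point): Point on the keeper's upright hinge axis at the bar's mid height (stand x = +72, y = -75, z = 210 mm), on top of a post 16 mm in diameter, with a hub of 22 mm diameter. Axes as the stand's.
- keeper (a joint): Angle of the keeper, a steel bar 100 mm long from its hinge axis, 22 mm high (199 to 221 mm above the bench) and 10 mm thick, turning about the upright hinge axis. 0 = shut against its stop: the bar points along the stand's -x, across the end of the peg with 10 mm between. It grows as the bar swings away from the peg (turning anticlockwise seen from above; at 1.57 it points along the stand's -y), to 2.6. Light friction (about 0.04 N m) holds it where it is left.
- keeper_end (a point): Point on the keeper bar's middle line at mid height, 95 mm from the hinge axis.
- rack_plate: Fixed dark wooden block 100 x 60 x 44 mm with a slot along its x, 9 mm wide, 74 mm long and 34 mm deep, in which the plate stands. Origin: centre of the underside.
- rack_pendulum: The same kind of block with a slot 17 mm wide and 73 mm long, in which the pendulum stands. Origin: centre of the underside.
- plate: Loose brass clock plate standing upright: 70 mm wide (x), 6 mm thick (y), 130 mm tall (z), about 0.3 kg. Origin: centre of the lower edge. One round through hole (the eye) of 26 mm diameter, its axis along y, centred 95 mm above the lower edge; 22 mm of solid metal lie above the hole, up to the top edge. The dark spots are not holes.
- plate_eye (a point): Centre of the plate's eye, mid thickness; the top edge is 35 mm above. On the peg it hangs with this point 7 mm below the peg's axis.
- pendulum: Loose pendulum standing upright, 185 mm tall, all 14 mm thick (y), about 0.3 kg: a flat steel foot, a brass disc of 68 mm diameter, a rod of 8 mm diameter, and a brass eye block 48 mm wide (x) and 56 mm tall (z) at the top. Origin: centre of the foot's underside. The eye is a round through hole of 26 mm diameter along y, centred 150 mm above the origin; 22 mm of solid metal lie above it.
- pendulum_eye (a point): Centre of the pendulum's eye, mid thickness; the top edge is 35 mm above. On the peg it hangs with this point 7 mm below the peg's axis.
- blower: Bystander, leave alone: terracotta rubber puff blower standing upright, round, up to 56 mm across, 100 mm tall. Origin: centre of the underside.
- oil: Bystander, leave alone: small oil bottle, 36 mm across, 75 mm tall. Origin: centre of the underside.
- jar: Bystander, leave alone: glass jar with steel lid, 56 mm across, 60 mm tall. Origin: centre of the underside.
- hammer: Bystander, leave alone: small hammer lying flat, 180 mm long. Origin: on its axis line.
- screwdriver: Bystander, leave alone: screwdriver lying flat, 160 mm long. Origin: on its axis line.
- tin: Bystander, leave alone: closed green tin box 90 x 130 x 35 mm. Origin: centre of the underside.

How it is judged (in metres and radians):
On the way, in this order (a step that is already met when the one before it is completed fails the run):
1. the plate's eye is on the peg (x of plate_eye in the frame of stand between -0.01 and 0.01 m and z of plate_eye in the frame of stand between 0.198 and 0.218 m and y of plate_eye in the frame of stand between -0.045 and 0.05 m), for 0.2 s.
2. the pendulum's eye is on the peg too, in front of the plate (all of step 1 and x of pendulum_eye in the frame of stand between -0.01 and 0.01 m and z of pendulum_eye in the frame of stand between 0.198 and 0.218 m and y of pendulum_eye in the frame of stand between -0.045 and 0.05 m), for 0.2 s.
3. both are pushed home against the collar (all of step 2 and y of plate_eye in the frame of stand above 0.041 m and y of pendulum_eye in the frame of stand above 0.03 m), for 0.2 s.
4. the keeper is swung shut (value of joint keeper below 0.12 rad), for 0.2 s.
At the end, for the whole second after the job is handed in: Plate and pendulum hang upright (within 0.2 rad) and still on the peg by their eyes, the plate within 6 mm of lying against the collar and the pendulum within 7 mm of its place against the plate, in front of it; the keeper is shut to within 0.12 rad; all is released (all of step 3 and value of joint keeper below 0.12 rad and angle between each of plate, pendulum's own z axis and vertical below 0.2 rad and linear speed of each of plate, pendulum below 0.03 m/s); the robot touches nothing.
It fails at once if a bystander was shifted by more than 30 mm (distance of any of blower, oil, jar, hammer, screwdriver, tin from where it was at the start of the episode above 0.03 m).
It also fails if it takes over 72 s, if anything falls off the work surface, if the arm or the gripper's body presses on something with over 40 N, if the wrist force passes 120 N, or if a joint passes its speed limit or range.

## Working session

There is one attempt and no reset: what is moved stays moved. The work goes in short steps, Python scripts to look and compute and a tool call to move; the robot and the scene stay as the last step left them, time stands still between calls to the robot, and variables do not carry over. Pictures are saved under pics/ and viewed, at most 12 in all, crops included, and the job is handed in when it is done.

Besides the shell and the picture viewer there is one more tool, called by a JSON object that holds its "api" and its "payload", one argument or row to a line. step_arm: Moves the arm, as the interface text tells. Its arguments: {"type":"object","properties":{"steps":{"type":"array","items":{"type":"array","items":{"type":"array","items":{"type":"number","minimum":-1,"maximum":1}}}},"jaw":{"type":"number"}},"required":["steps"]}

```bash
mkdir -p pics; ls
python3 - <<'E'
from plant import *
import cv2,numpy as np
o=get_obs();print(o)
for n in("scene","top"):
    p,d=snapshot(n);cv2.imwrite(f"pics/{n}0.png",p[:,:,::-1]);np.save(f"pics/{n}0.npy",d)
    c=calibration(n);print(n,c);R=cv2.Rodrigues(np.array(c["rvec"]))[0];print(-R.T@np.array(c["tvec"]).ravel(), (d>0).mean())
E
```

```text
pics
{'clock': 0.0, 'joint_pos': array([-5.88943202e+01,  2.05915808e+01,  6.32986749e-01, -2.15546449e-02,
       -7.01371961e+01, -1.65071901e+01]), 'qvel': array([-0.08062369,  0.02390798,  0.0255838 , -0.08488664, -0.00473515,
        0.05401356]), 'tau': array([-1.87415446e-05, -5.82722068e+01,  2.93061233e+01,  6.99689895e+00,
        6.94057730e-03, -1.61921876e-04]), 'tool_pos': array([ 0.16998132, -0.65271981,  0.22561057]), 'orientation': array([ 1.79902400e+02, -7.79274157e-03, -1.65408844e+02]), 'force': array([-0.67169516, -0.04273356,  0.41320323]), 'moment': array([ 0.03729068,  0.03573229, -0.05046262]), 'gripper_force': 0.0, 'opening': 0.08764625658670937}
scene {'mtx': array([[566.63117509,   0.        , 305.73501876],
       [  0.        , 566.63117509, 237.06504621],
       [  0.        ,   0.        ,   1.        ]]), 'rvec': array([ 1.79472783,  1.45485186, -0.76855412]), 'tvec': array([-0.04934475, -0.1585104 ,  1.65122282])}
[ 1.41715171 -0.21465926  0.83648052] 0.995908203125
top {'mtx': array([[587.59978104,   0.        , 314.05230111],
       [  0.        , 587.59978104, 236.72927182],
       [  0.        ,   0.        ,   1.        ]]), 'rvec': array([ 2.12846913, -2.17746668,  0.133314  ]), 'tvec': array([-0.03911025,  0.5460596 ,  1.23668133])}
[ 0.38249936 -0.05533312  1.29604162] 0.9959602864583333
```

View pics/scene0.png

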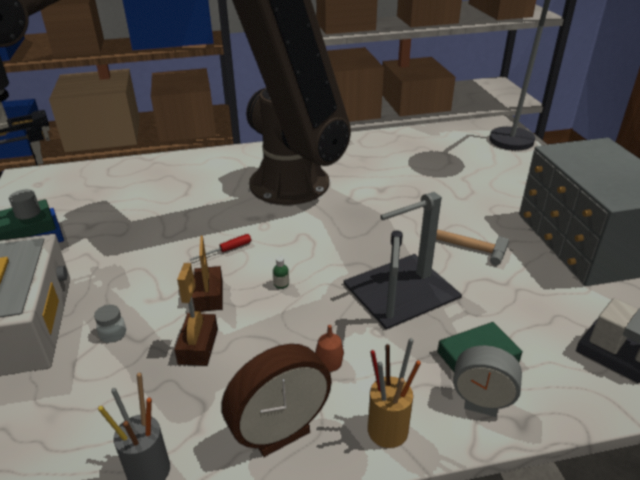

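View pics/top0.png

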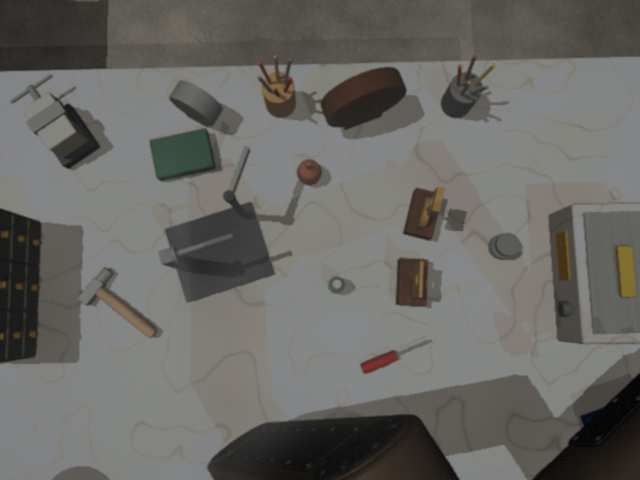

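The top view shows +x up and +y left. The stand base is at about (220,250), with the peg running (165,257)→(232,236). The keeper hinge is at (230,197) with its bar open towards (245,150). The plate rack is at (412,282) and the pendulum rack at (425,213). The oil bottle (337,285), blower (309,172) and jar (505,245) are nearby.

```bash
cat > h.py <<'E'
from plant import *
import cv2,numpy as np
def cloud(n,d):
    c=calibration(n);K=c["mtx"];R=cv2.Rodrigues(np.array(c["rvec"]))[0];t=np.array(c["tvec"]).ravel()
    v,u=np.mgrid[:480,:640]
    P=np.stack([(u-K[0,2])/K[0,0]*d,(v-K[1,2])/K[1,1]*d,d],-1)
    W=(P-t)@R; W[d<=0]=np.nan
    return W
def rect(P): # xy min-area rect
    (c,s,a)=cv2.minAreaRect((P[:,:2]*1000).astype(np.float32)); return np.round(c,1),np.round(s,1),round(a,1)
def line(P):
    m=np.median(P,0); w=np.linalg.svd(P-P.mean(0),full_matrices=False)[2][0]; q=(P-P.mean(0))@w
    return np.round(1000*P.mean(0),1),np.round(w,3),np.round([1000*q.min(),1000*q.max()],1), round(np.degrees(np.arctan2(w[1],w[0])),2)
E
python3 - <<'E'
from h import *
W={}
for n in("scene","top"):
    W[n]=cloud(n,np.load(f"pics/{n}0.npy"))
T=W["top"];S=W["scene"]
def box(W,a,b): 
    w=W.reshape(-1,3); return w[np.all((w>a)&(w<b),1)]
def sub(u0,u1,v0,v1,z0,z1,W=T):
    w=W[v0:v1,u0:u1].reshape(-1,3);return w[(w[:,2]>z0)&(w[:,2]<z1)]
def rep(n,P,f=rect): print(n,len(P),f(P) if len(P)>5 else '', 'z',np.round(1000*np.percentile(P[:,2],[5,50,95]),1) if len(P) else '')
rep("base",sub(150,290,190,310,.007,.02))
rep("peg",sub(178,245,225,265,.19,.23),line)
rep("col",sub(150,180,240,270,.19,.24))
rep("keeper",sub(220,260,140,215,.205,.235),line)
for z in((.035,.055),(.06,.128),(.128,.15)):
    rep("plate rack/plate",sub(385,440,250,315,*z)); 
rep("plate line",sub(385,440,250,315,.125,.15),line)
for z in((.035,.055),(.06,.17),(.17,.21)):
    rep("pend",sub(395,470,180,245,*z))
rep("pend line",sub(395,470,180,245,.185,.21),line)
# scene cloud versions
b=box(S,[-2,-2,.19],[2,2,.222])
for n,P in (("oil",sub(325,350,270,300,.03,.1)),("blower",sub(295,325,155,190,.03,.12)),("jar",sub(485,525,228,265,.03,.09))): rep(n,P)
# scene: plate & pend
rep("S plate",S[230:300,194:212].reshape(-1,3)[lambda w:(w[:,2]>.06)] if 0 else box(S[225:300,190:225],[0,-1,.07],[1,1,.16]))
P=box(S[225:300,190:225],[0,-1,.07],[1,1,.16]);rep("S plate",P,line)
P=box(S[255:350,170:205],[0,-1,.07],[1,1,.25]);rep("S pend",P,line);rep("S pend",P)
for n,r in(("peg",box(S[195:225,375:425],[0,-1,.19],[1,1,.23])),("keep",box(S[220:330,385:400],[0,-1,.17],[1,1,.24]))): rep("S"+n,r,line)
E
python3 - <<'E'
import cv2,numpy as np
a=cv2.imread("pics/top0.png")[130:330,140:490];b=cv2.imread("pics/scene0.png")[180:380,150:470]
a=cv2.resize(a,(700,400)) if 0 else cv2.resize(a,None,fx=1.6,fy=1.6,interpolation=3)
b=cv2.resize(b,(800,500),interpolation=3)
cv2.imwrite("pics/s1.png",cv2.convertScaleAbs(b,alpha=1.6))
E
```

```text
base 6008 (array([527.1, 151.1]), array([250.3, 285.5]), 2.1) z [ 8.1 12.  16.3]
peg 386 (array([512.1, 152.2, 214.2]), array([-0.318,  0.948, -0.016]), array([-56.2,  55.9]), np.float64(108.56)) z [208.4 214.6 218.5]
col 323 (array([495.3, 215. ]), array([36.8, 36.2]), 11.7) z [202.8 221.3 227.5]
keeper 435 (array([638.5,  90.7, 219. ]), array([-0.939,  0.345,  0.011]), array([-60.8,  49.2]), np.float64(159.84)) z [208.  220.1 224. ]
plate rack/plate 990 (array([ 443.9, -260. ]), array([ 61.3, 100.1]), 85.1) z [39.1 43.9 48.5]
plate rack/plate 188 (array([ 443.9, -258. ]), array([ 5.8, 70.3]), 88.7) z [ 62.8  92.  124.8]
plate rack/plate 151 (array([ 444.1, -260.1]), array([ 7.2, 69.3]), 85.2) z [129.7 139.1 143.5]
plate line 161 (array([ 444.2, -259.5,  137.6]), array([-0.997,  0.083,  0.005]), array([-34.6,  34.7]), np.float64(175.25)) z [127.  139.  143.4]
pend 827 (array([ 592. , -290.8]), array([ 60.9, 101.1]), 74.1) z [38.9 43.7 48.4]
pend 260 (array([ 592.1, -289.9]), array([14.6, 64.2]), 75.3) z [ 63.9  80.6 164.4]
pend 244 (array([ 591.9, -290.4]), array([14.9, 48.8]), 73.3
[... 449 characters left out ...]
ray([ 10. , 202.9]), 81.3) z [ 77.4 128.7 152.3]
S plate 306 (array([ 485.3, -263.5,  120.5]), array([ 0.961, -0.158,  0.229]), array([-84.5, 126.4]), np.float64(-9.36)) z [ 77.4 128.7 152.3]
S pend 850 (array([ 584.5, -285.1,  142.8]), array([ 0.779, -0.18 ,  0.6  ]), array([-153.7,   59.2]), np.float64(-13.02)) z [ 74.5 150.6 193.9]
S pend 850 (array([ 527.6, -272. ]), array([ 16.6, 196.6]), 75.8) z [ 74.5 150.6 193.9]
Speg 310 (array([516.1, 153.8, 211.1]), array([ 0.349, -0.937, -0.002]), array([-57.6,  58.6]), np.float64(-69.6)) z [204.  211.8 215.8]
Skeep 346 (array([645.7,  90. , 213.7]), array([ 0.947, -0.318,  0.054]), array([-55.7,  57.6]), np.float64(-18.56)) z [186.5 218.6 221.4]
```

View pics/s1.png

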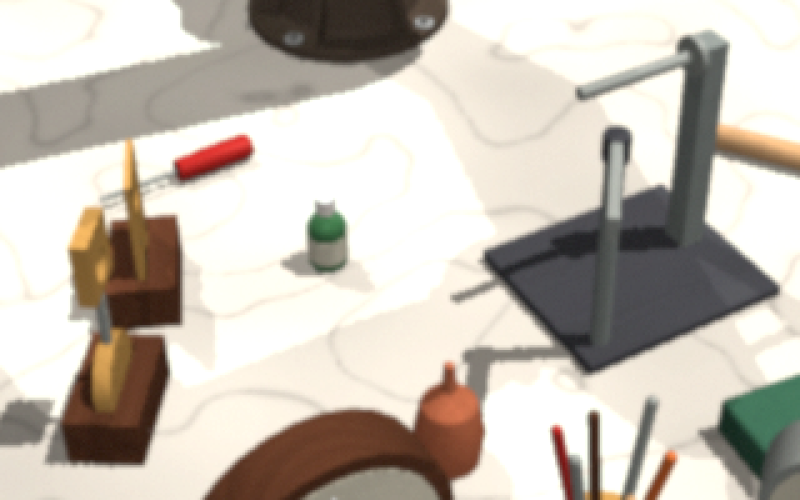

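The crop confirms that the plate and pendulum stand in their racks. The keeper is swung well open, with its bar pointing at the camera, and the peg is free. Next I refine the stand pose and write a helper that turns targets into move numbers.

```bash
cat >> h.py <<'E'
from scipy.spatial.transform import Rotation as Ro
def mv(p,yaw,frm=None,fyaw=None):
    o=get_obs(); p0=o["tool_pos"] if frm is None else np.array(frm)
    y0=o["orientation"][2] if fyaw is None else fyaw
    A=Ro.from_euler("xyz",[180,0,y0],degrees=True);B=Ro.from_euler("xyz",[180,0,yaw],degrees=True)
    s=A.inv().apply(np.array(p)-p0)/.1; w=(A.inv()*B).as_rotvec()/.5
    print("shift",np.round(s,3),"turn",np.round(w,3))
E
python3 - <<'E'
from h import *
import plant
print([ (k,getattr(plant,k)) for k in dir(plant) if 'hold' in k.lower()])
W=cloud("top",np.load("pics/top0.npy"));S=cloud("scene",np.load("pics/scene0.npy"))
im=cv2.imread("pics/top0.png").astype(int)
m=((W[...,2]>.005)&(W[...,2]<.02)&(np.hypot(W[...,0]-.52,W[...,1]-.15)<.15)&(im.sum(2)<260)).astype(np.uint8)
m=cv2.morphologyEx(m,cv2.MORPH_OPEN,np.ones((7,7)))
print("base",rect(W[m>0]))
m2=((W[...,2]>.21)&(W[...,2]<.24)&(np.hypot(W[...,0]-.49,W[...,1]-.215)<.04))
print("column/collar top",rect(W[m2]),line(W[m2]))
def fit(C,z0):
    q=C.reshape(-1,3);e=np.array([-.334,.943]);n=np.array([.943,.334]);d=q[:,:2]-[.519,.149]
    k=(q[:,2]>z0)&(q[:,2]<.222)&(abs(d@n)<.02)&(d@e>-.08)&(d@e<.04);q=q[k]
    vx,vy,x,y=cv2.fitLine((q[:,:2]*1000).astype(np.float32),cv2.DIST_HUBER,0,.01,.01).ravel()
    t=(q[:,:2]*1000-[x,y])@[vx,vy];print("peg",k.sum(),x,y,np.degrees(np.arctan2(vy,vx)),[np.round([x+vx*a,y+vy*a],1) for a in(t.min(),t.max())])
fit(W,.2);fit(S,.2);fit(W,.212);fit(S,.212)
q=W.reshape(-1,3);k=(q[:,2]>.212)&(np.hypot(q[:,0]-.59,q[:,1]-.107)<.025);print("hub",rect(q[k]),np.nanmax(q[k][:,2]))
E
```

```text
[('hold_point_z', 0.0188)]
base (array([521.2, 158.5]), array([169.5, 199.8]), 16.9)
column/collar top (array([495.8, 205.8]), array([33.8, 56.5]), 3.5) (array([494.5, 209.9, 220. ]), array([-0.294,  0.944,  0.15 ]), array([-33.6,  22.8]), np.float64(107.27))
peg 309 515.8173 141.45209 -73.33765 [array([502.6, 185.5]), array([528.7,  98.5])]
peg 244 521.2239 142.78194 -73.62146 [array([508.1, 187.5]), array([534.4,  98. ])]
peg 255 515.9802 141.71925 -73.55147 [array([503. , 185.7]), array([528.7,  98.5])]
peg 115 520.3143 142.09264 -73.33133 [array([506.8, 187.1]), array([533.6,  97.8])]
hub (array([603.4, 105.3]), array([21.1, 21.9]), 81.8) 0.22672062551570885
```

```bash
cat >> h.py <<'E'
def plan(p,yaw):
    "segments of <=100 mm per axis; the turn is made in the first one"
    o=get_obs();p0=o["tool_pos"];n=max(1,int(np.ceil(np.abs(np.array(p)-p0).max()/.085)))
    y=o["orientation"][2]
    for i in range(n):
        a=p0+(np.array(p)-p0)*i/n;b=p0+(np.array(p)-p0)*(i+1)/n;mv(b,yaw,a,y);y=yaw
SO=np.array([.5138,.1562]);SY=16.65;c,s=np.cos(np.radians(SY)),np.sin(np.radians(SY))
def st(x,y,z): return np.array([SO[0]+c*x-s*y,SO[1]+s*x+c*y,z])
E
python3 -c "
from h import *
plan([.444,-.260,.2],175.2)"
```

```text
shift [-0.728  0.622  0.051] turn [-0.    -0.     0.677]
shift [-0.48   0.829  0.051] turn [0. 0. 0.]
shift [-0.48   0.829  0.051] turn [0. 0. 0.]
shift [-0.48   0.829  0.051] turn [0. 0. 0.]
shift [-0.48   0.829  0.051] turn [0. 0. 0.]
```

{"api": "step_arm", "payload": {
  "steps": [
    [[-0.728, 0.622, 0.051, 0, 0, 0.677], [-0.728, 0.622, 0.051, 0, 0, 0.677], [-0.728, 0.622, 0.051, 0, 0, 0.677]]
  ],
  "jaw": 0
}}

```text
clock: 0.4
tool_pos: [0.2268, -0.5711, 0.2211]
orientation: [179.9, 0.0, 175.0]
force: [0.5, -0.2, 1.3]
opening: 0.0872
gripper_force: 0.0
```

{"api": "step_arm", "payload": {
  "steps": [
    [[-0.48, 0.829, 0.051, 0, 0, 0], [-0.48, 0.829, 0.051, 0, 0, 0]]
  ]
}}

```text
clock: 0.6
tool_pos: [0.2798, -0.4949, 0.2156]
orientation: [180.0, -0.0, 175.1]
force: [1.6, -1.0, -0.2]
opening: 0.0876
gripper_force: 0.0
```

{"api": "step_arm", "payload": {
  "steps": [
    [[-0.48, 0.829, 0.051, 0, 0, 0], [-0.48, 0.829, 0.051, 0, 0, 0]]
  ]
}}

```text
clock: 0.8
tool_pos: [0.3349, -0.4156, 0.2109]
orientation: [180.0, -0.0, 175.2]
force: [1.4, -0.2, 0.4]
opening: 0.0875
gripper_force: 0.0
```

{"api": "step_arm", "payload": {
  "steps": [
    [[-0.48, 0.829, 0.051, 0, 0, 0], [-0.48, 0.829, 0.051, 0, 0, 0]]
  ]
}}

```text
clock: 1.0
tool_pos: [0.3898, -0.3369, 0.206]
orientation: [180.0, -0.0, 175.2]
force: [2.0, -1.6, -0.2]
opening: 0.0876
gripper_force: 0.0
```

{"api": "step_arm", "payload": {
  "steps": [
    [[-0.48, 0.829, 0.051, 0, 0, 0], [-0.48, 0.829, 0.051, 0, 0, 0], [-0.48, 0.829, 0.051, 0, 0, 0], [-0.48, 0.829, 0.051, 0, 0, 0], [-0.48, 0.829, 0.051, 0, 0, 0], [-0.48, 0.829, 0.051, 0, 0, 0]]
  ]
}}

```text
clock: 1.6
tool_pos: [0.4433, -0.2611, 0.201]
orientation: [180.0, -0.0, 175.1]
force: [0.4, -0.0, -1.3]
opening: 0.0873
gripper_force: 0.0
```

```bash
python3 -c "
from h import *
plan([.444,-.260,.119],175.2)
o=get_obs();print(o['orientation'],o['joint_pos'],o['force'])"
```

```text
shift [-0.006  0.012  0.82 ] turn [ 0.     0.    -0.003]
[ 1.79999135e+02 -1.59491334e-02  1.75113649e+02] [-8.61101979e+00  6.49563296e+00 -2.14858256e+01  1.96306859e-04
 -6.20345130e+01 -8.62754237e+01] [ 0.36167954 -0.00849968 -1.29359023]
```

{"api": "step_arm", "payload": {
  "steps": [
    [[-0.005, 0.01, 0.3, 0, 0, 0], [-0.005, 0.01, 0.6, 0, 0, 0], [-0.005, 0.01, 0.82, 0, 0, 0], [-0.005, 0.01, 0.82, 0, 0, 0], [-0.005, 0.01, 0.82, 0, 0, 0]]
  ]
}}

```text
clock: 2.1
tool_pos: [0.4442, -0.2602, 0.1195]
orientation: [-180.0, -0.0, 175.1]
force: [0.4, 0.0, 0.2]
opening: 0.0874
gripper_force: 0.0
```

{"api": "step_arm", "payload": {
  "steps": [
    [[0, 0, 0, 0, 0, 0], [0, 0, 0, 0, 0, 0], [0, 0, 0, 0, 0, 0], [0, 0, 0, 0, 0, 0], [0, 0, 0, 0, 0, 0], [0, 0, 0, 0, 0, 0], [0, 0, 0, 0, 0, 0], [0, 0, 0, 0, 0, 0], [0, 0, 0, 0, 0, 0], [0, 0, 0, 0, 0, 0]]
  ],
  "jaw": 255
}}

```text
clock: 3.1
tool_pos: [0.4445, -0.2593, 0.119]
orientation: [180.0, -0.0, 175.2]
force: [0.5, 0.2, 0.7]
opening: 0.0129
gripper_force: 0.0
```

{"api": "step_arm", "payload": {
  "steps": [
    [[0, 0, 0, 0, 0, 0], [0, 0, 0, 0, 0, 0], [0, 0, 0, 0, 0, 0], [0, 0, 0, 0, 0, 0]]
  ]
}}

```text
clock: 3.5
tool_pos: [0.4445, -0.2592, 0.1191]
orientation: [180.0, 0.0, 175.2]
force: [-0.2, 0.2, -0.5]
opening: 0.0056
gripper_force: 30.0
```

{"api": "step_arm", "payload": {
  "steps": [
    [[0, 0, -0.2, 0, 0, 0], [0, 0, -0.4, 0, 0, 0], [0, 0, -0.6, 0, 0, 0], [0, 0, -0.8, 0, 0, 0], [0, 0, -1, 0, 0, 0], [0, 0, -1, 0, 0, 0], [0, 0, -1, 0, 0, 0], [0, 0, -1, 0, 0, 0]]
  ]
}}

```text
clock: 4.3
tool_pos: [0.4436, -0.259, 0.2175]
orientation: [180.0, -0.1, 175.2]
force: [0.3, -0.0, -4.6]
opening: 0.0058
gripper_force: 30.0
```

```bash
python3 -c "
from h import *
print(st(0,-110,.24)) if 0 else print(st(0,-.11,.24))
plan(st(0,-.11,.24),-180+16.65)
p,d=snapshot('scene');cv2.imwrite('pics/a.png',cv2.convertScaleAbs(cv2.resize(p[180:360,120:320,::-1],None,fx=3,fy=3,interpolation=2),alpha=1.6))"
```

```text
[0.5453177  0.05081198 0.24      ]
shift [-0.188  0.793 -0.056] turn [-0.     0.    -0.749]
shift [-0.465  0.669 -0.056] turn [0. 0. 0.]
shift [-0.465  0.669 -0.056] turn [0. 0. 0.]
shift [-0.465  0.669 -0.056] turn [0. 0. 0.]
```

View pics/a.png

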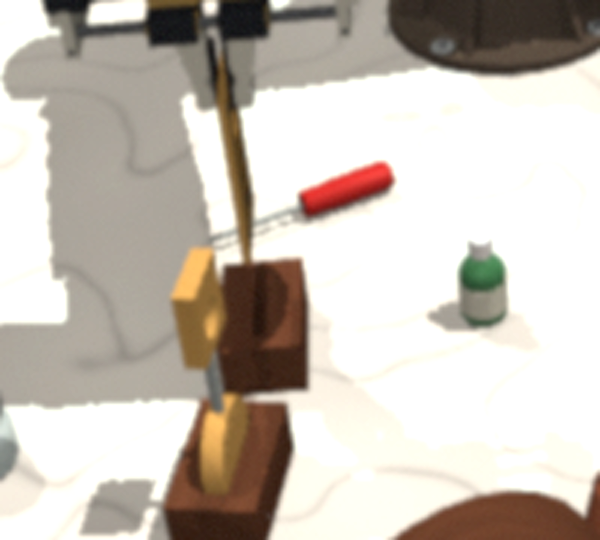

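The plate is gripped at its top and lifted clear of its rack, hanging straight at about (235,150) in the crop. The oil bottle at (485,285) and the pendulum are untouched.

{"api": "step_arm", "payload": {
  "steps": [
    [[-0.06, 0.26, -0.02, 0, 0, -0.25], [-0.12, 0.53, -0.04, 0, 0, -0.5], [-0.188, 0.793, -0.056, 0, 0, -0.749], [-0.188, 0.793, -0.056, 0, 0, -0.749]]
  ]
}}

```text
clock: 4.75
tool_pos: [0.4705, -0.1798, 0.2239]
orientation: [180.0, -0.0, -163.0]
force: [-0.5, -0.9, -3.6]
opening: 0.0057
gripper_force: 30.0
```

{"api": "step_arm", "payload": {
  "steps": [
    [[-0.15, 0.22, -0.02, 0, 0, 0], [-0.31, 0.45, -0.04, 0, 0, 0], [-0.465, 0.669, -0.056, 0, 0, 0]]
  ]
}}

```text
clock: 5.05
tool_pos: [0.4949, -0.1039, 0.2294]
orientation: [180.0, -0.1, -163.4]
force: [0.1, 0.4, -2.0]
opening: 0.006
gripper_force: 30.0
```

{"api": "step_arm", "payload": {
  "steps": [
    [[-0.15, 0.22, -0.02, 0, 0, 0], [-0.31, 0.45, -0.04, 0, 0, 0], [-0.465, 0.669, -0.056, 0, 0, 0]]
  ]
}}

```text
clock: 5.35
tool_pos: [0.5204, -0.0263, 0.235]
orientation: [180.0, -0.1, -163.4]
force: [0.8, -0.5, -3.1]
opening: 0.0058
gripper_force: 30.0
```

{"api": "step_arm", "payload": {
  "steps": [
    [[-0.15, 0.22, -0.02, 0, 0, 0], [-0.31, 0.45, -0.04, 0, 0, 0], [-0.465, 0.669, -0.056, 0, 0, 0], [-0.465, 0.669, -0.056, 0, 0, 0], [-0.465, 0.669, -0.056, 0, 0, 0], [-0.465, 0.669, -0.056, 0, 0, 0]]
  ]
}}

```text
clock: 5.95
tool_pos: [0.5455, 0.0497, 0.2407]
orientation: [-180.0, -0.1, -163.4]
force: [-0.8, -0.8, -2.9]
opening: 0.0057
gripper_force: 30.0
```

```bash
python3 -c "
from h import *
o=get_obs();print(o['tool_pos'],o['orientation'],o['opening'])
plan(st(0,-.11,.2225),-180+16.65)
p,d=snapshot('scene');cv2.imwrite('pics/b.png',cv2.convertScaleAbs(cv2.resize(p[140:340,320:500,::-1],None,fx=3,fy=3,interpolation=2),alpha=1.6))"
```

```text
[0.54546799 0.04974138 0.24071034] [-1.79988238e+02 -8.98652367e-02 -1.63381132e+02] 0.00566466241336776
shift [-0.002  0.011  0.182] turn [-0.     0.    -0.001]
```

View pics/b.png

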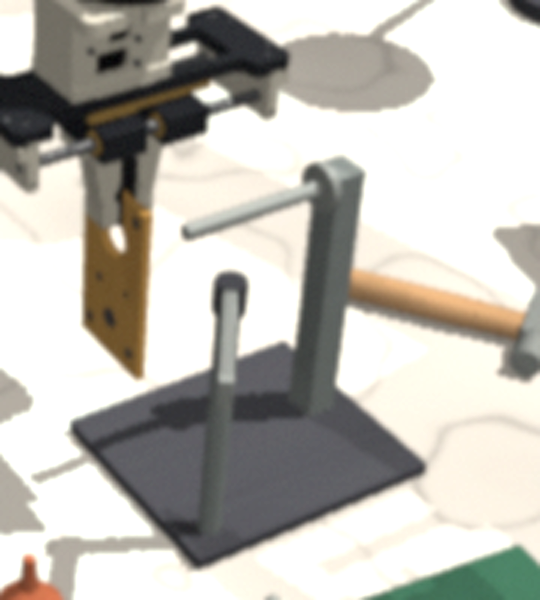

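The plate is upright and parallel to the stand, in front of the peg. Its eye is at crop (118,238) and the peg tip at (190,232). I check their alignment by casting rays.

```bash
cat >> h.py <<'E'
def ray_y(n,u,v,y):
    "pixel ray cut with stand plane y -> stand coordinates"
    k=calibration(n);R=cv2.Rodrigues(k["rvec"])[0];C=-R.T@k["tvec"].ravel();d=R.T@np.linalg.solve(k["mtx"],[u,v,1])
    Q=np.array([[c,s,0],[-s,c,0],[0,0,1]]);C=Q@(C-[*SO,0]);d=Q@d;return np.round(1000*(C+d*(y-C[1])/d[1]),1)
E
python3 -c "
from h import *
f=lambda a,b:(320+a/3,140+b/3)
print(ray_y('scene',*f(118,238),-.110),ray_y('scene',*f(190,232),-.060))
print(ray_y('scene',*f(119,205),-.112))
p,d=snapshot('top');cv2.imwrite('pics/x.png',p[:,:,::-1]);W=cloud('top',d)
# keeper hub/peg
"
```

```text
[   1.6 -110.   223. ] [ 10.4 -60.  216.2]
[   4.2 -112.   250.4]
```

{"api": "step_arm", "payload": {
  "steps": [
    [[0, 0.01, 0.1, 0, 0, 0], [0, 0.01, 0.182, 0, 0, 0], [0, 0.11, 0.182, 0, 0, 0], [0, 0.21, 0.182, 0, 0, 0], [0, 0.31, 0.182, 0, 0, 0], [0, 0.41, 0.182, 0, 0, 0], [0, 0.51, 0.182, 0, 0, 0], [0, 0.61, 0.182, 0, 0, 0], [0, 0.61, 0.182, 0, 0, 0]]
  ]
}}

```text
clock: 6.95
tool_pos: [0.5282, 0.1102, 0.2234]
orientation: [180.0, 0.0, -163.3]
force: [0.2, 0.5, -3.0]
opening: 0.0057
gripper_force: 30.0
```

{"api": "step_arm", "payload": {
  "steps": [
    [[0, 0.15, 0, 0, 0, 0], [0, 0.3, 0, 0, 0, 0], [0, 0.45, 0, 0, 0, 0], [0, 0.6, 0, 0, 0, 0], [0, 0.6, 0, 0, 0, 0], [0, 0.6, 0, 0, 0, 0]]
  ]
}}

```text
clock: 7.55
tool_pos: [0.511, 0.1671, 0.2232]
orientation: [-180.0, -0.0, -163.3]
force: [0.0, -0.4, -3.3]
opening: 0.006
gripper_force: 30.0
```

```bash
python3 -c "
from h import *
o=get_obs();print(o['tool_pos'],o['opening'],o['force'],o['moment'])
plan(st(0,.01,.2225),-180+16.65)
p,d=snapshot('scene');a=cv2.resize(p[150:300,350:490,::-1],None,fx=3,fy=3,interpolation=2)
p,d=snapshot('top');b=cv2.resize(p[190:340,140:280,::-1],None,fx=3,fy=3,interpolation=2)
cv2.imwrite('pics/c.png',cv2.convertScaleAbs(cv2.resize(np.hstack([a,b]),(800,429)),alpha=1.6))"
```

```text
[0.51103073 0.16710856 0.22322635] 0.005996710456339344 [ 0.00662466 -0.42667926 -3.29978011] [-0.00298052 -0.00164888  0.02971012]
shift [ 0.005 -0.012  0.007] turn [ 0.    -0.     0.003]
```

View pics/c.png

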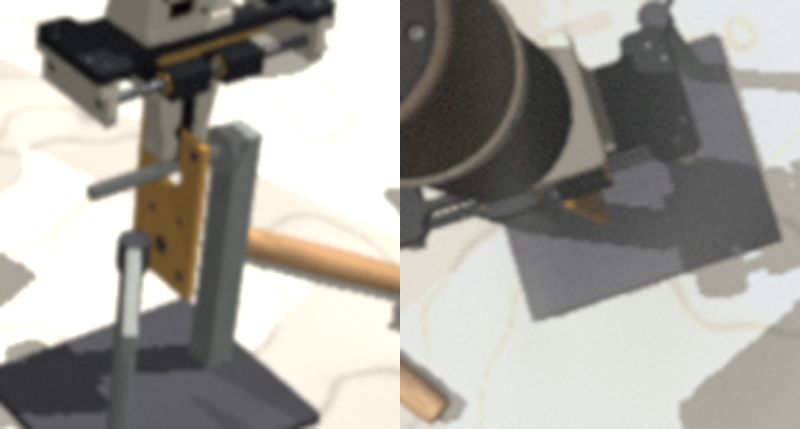

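The plate is threaded: the peg passes through its eye at left-panel (175,175), with no contact force. I lower it onto the peg, open partly and lift off.

{"api": "step_arm", "payload": {
  "steps": [
    [[0, 0, 0.025, 0, 0, 0], [0, 0, 0.05, 0, 0, 0], [0, 0, 0.05, 0, 0, 0]]
  ]
}}

```text
clock: 7.95
tool_pos: [0.5111, 0.1659, 0.2177]
orientation: [-180.0, -0.1, -163.4]
force: [-0.6, -0.3, -3.1]
opening: 0.0059
gripper_force: 30.0
```

{"api": "step_arm", "payload": {
  "steps": [
    [[0, 0, 0, 0, 0, 0], [0, 0, 0, 0, 0, 0], [0, 0, 0, 0, 0, 0], [0, 0, 0, 0, 0, 0], [0, 0, 0, 0, 0, 0]]
  ],
  "jaw": 190
}}

```text
clock: 8.45
tool_pos: [0.5114, 0.1664, 0.2185]
orientation: [180.0, 0.0, -163.3]
force: [-0.9, 0.1, -0.2]
opening: 0.0221
gripper_force: 0.0
```

{"api": "step_arm", "payload": {
  "steps": [
    [[0, 0, -0.1, 0, 0, 0], [0, 0, -0.25, 0, 0, 0], [0, 0, -0.5, 0, 0, 0], [0, 0, -0.9, 0, 0, 0], [0, 0, -0.9, 0, 0, 0], [0, 0, -0.9, 0, 0, 0]]
  ]
}}

```text
clock: 9.05
tool_pos: [0.5117, 0.1667, 0.3099]
orientation: [179.9, 0.2, -163.3]
force: [-0.8, -0.6, -0.7]
opening: 0.0224
gripper_force: 0.0
```

```bash
python3 -c "
from h import *
plan([.592,-.290,.27],164.0)"
```

```text
shift [ 0.09  -0.768  0.067] turn [-0.   -0.    1.14]
shift [-0.338 -0.695  0.067] turn [0. 0. 0.]
shift [-0.338 -0.695  0.067] turn [0. 0. 0.]
shift [-0.338 -0.695  0.067] turn [0. 0. 0.]
shift [-0.338 -0.695  0.067] turn [0. 0. 0.]
shift [-0.338 -0.695  0.067] turn [0. 0. 0.]
```

{"api": "step_arm", "payload": {
  "steps": [
    [[0, 0, 0, 0, 0, 0.29], [0, 0, 0, 0, 0, 0.57], [0, 0, 0, 0, 0, 0.57]]
  ],
  "jaw": 100
}}

```text
clock: 9.35
tool_pos: [0.5109, 0.1661, 0.3076]
orientation: [-180.0, -0.1, -179.8]
force: [0.3, -0.1, 0.1]
opening: 0.0409
gripper_force: 0.0
```

{"api": "step_arm", "payload": {
  "steps": [
    [[0, 0, 0, 0, 0, 0.29], [0, 0, 0, 0, 0, 0.57], [0, 0, 0, 0, 0, 0.57]]
  ]
}}

```text
clock: 9.65
tool_pos: [0.5111, 0.1662, 0.3078]
orientation: [-180.0, -0.0, 164.1]
force: [-0.2, -0.8, -0.2]
opening: 0.0529
gripper_force: 0.0
```

{"api": "step_arm", "payload": {
  "steps": [
    [[-0.406, -0.834, 0.08, 0, 0, 0], [-0.406, -0.834, 0.08, 0, 0, 0]]
  ]
}}

```text
clock: 9.85
tool_pos: [0.5272, 0.0745, 0.2999]
orientation: [-180.0, -0.0, 164.6]
force: [0.5, -0.1, -0.0]
opening: 0.0535
gripper_force: 0.0
```

{"api": "step_arm", "payload": {
  "steps": [
    [[-0.406, -0.834, 0.08, 0, 0, 0], [-0.406, -0.834, 0.08, 0, 0, 0]]
  ]
}}

```text
clock: 10.05
tool_pos: [0.5432, -0.0183, 0.2919]
orientation: [-180.0, -0.0, 164.5]
force: [-0.1, 0.4, -0.1]
opening: 0.0535
gripper_force: 0.0
```

{"api": "step_arm", "payload": {
  "steps": [
    [[-0.406, -0.834, 0.08, 0, 0, 0], [-0.406, -0.834, 0.08, 0, 0, 0]]
  ]
}}

```text
clock: 10.25
tool_pos: [0.5593, -0.1099, 0.2839]
orientation: [-180.0, -0.0, 164.4]
force: [1.3, -0.2, 0.6]
opening: 0.0534
gripper_force: 0.0
```

{"api": "step_arm", "payload": {
  "steps": [
    [[-0.406, -0.834, 0.08, 0, 0, 0], [-0.406, -0.834, 0.08, 0, 0, 0]]
  ]
}}

```text
clock: 10.45
tool_pos: [0.5753, -0.2014, 0.2758]
orientation: [-180.0, -0.0, 164.4]
force: [0.7, 1.1, 0.4]
opening: 0.0535
gripper_force: 0.0
```

{"api": "step_arm", "payload": {
  "steps": [
    [[-0.406, -0.834, 0.08, 0, 0, 0], [-0.406, -0.834, 0.08, 0, 0, 0], [-0.406, -0.834, 0.08, 0, 0, 0], [-0.406, -0.834, 0.08, 0, 0, 0], [-0.406, -0.834, 0.08, 0, 0, 0], [-0.406, -0.834, 0.08, 0, 0, 0]]
  ]
}}

```text
clock: 11.05
tool_pos: [0.5916, -0.2894, 0.2687]
orientation: [180.0, 0.0, 164.2]
force: [-0.5, 0.4, 0.1]
opening: 0.0533
gripper_force: 0.0
```

```bash
python3 -c "
from h import *
o=get_obs();print(o['tool_pos'],o['opening'])
plan([.592,-.290,.1745],164.0)
p,d=snapshot('top');cv2.imwrite('pics/x2.png',p[:,:,::-1])
W=cloud('top',d);q=W.reshape(-1,3);n=np.array([c,s]);e=np.array([-s,c]);X=(q[:,:2]-SO)@n;Y=(q[:,:2]-SO)@e
k=(abs(X)<.05)&(Y>-.03)&(Y<.045)&(q[:,2]>.222)&(q[:,2]<.26);print('plate',k.sum(),np.median(X[k]),np.percentile(X[k],[2,98]),np.percentile(Y[k],[2,50,98]),np.percentile(q[k][:,2],[5,50,95]))
"
```

```text
[ 0.59161866 -0.28938976  0.26872186] 0.05328824696306279
shift [-0.003 -0.002  0.471] turn [ 0.    -0.     0.007]
shift [-0.003 -0.002  0.471] turn [0. 0. 0.]
plate 185 -0.0011388229943757888 [-0.03557559  0.03245527] [0.0048119  0.0071496  0.01113263] [0.22500491 0.23686826 0.24024279]
```

The plate hangs on the peg at stand y ≈ 8 mm, with its top at 0.237. Next is the pendulum.

{"api": "step_arm", "payload": {
  "steps": [
    [[0, 0, 0.35, 0, 0, 0], [0, 0, 0.65, 0, 0, 0], [0, 0, 0.94, 0, 0, 0], [0, 0, 0.94, 0, 0, 0], [0, 0, 0.94, 0, 0, 0]]
  ]
}}

```text
clock: 11.6
tool_pos: [0.5919, -0.29, 0.1752]
orientation: [-180.0, 0.0, 164.1]
force: [0.1, -0.0, 1.7]
opening: 0.0534
gripper_force: 0.0
```

{"api": "step_arm", "payload": {
  "steps": [
    [[0, 0, 0, 0, 0, 0], [0, 0, 0, 0, 0, 0], [0, 0, 0, 0, 0, 0], [0, 0, 0, 0, 0, 0], [0, 0, 0, 0, 0, 0], [0, 0, 0, 0, 0, 0], [0, 0, 0, 0, 0, 0], [0, 0, 0, 0, 0, 0], [0, 0, 0, 0, 0, 0]]
  ],
  "jaw": 255
}}

```text
clock: 12.5
tool_pos: [0.5917, -0.2904, 0.1745]
orientation: [180.0, 0.0, 164.0]
force: [0.3, 1.5, 2.2]
opening: 0.0137
gripper_force: 30.0
```

{"api": "step_arm", "payload": {
  "steps": [
    [[0, 0, -0.2, 0, 0, 0], [0, 0, -0.4, 0, 0, 0], [0, 0, -0.6, 0, 0, 0], [0, 0, -0.8, 0, 0, 0], [0, 0, -0.8, 0, 0, 0], [0, 0, -0.8, 0, 0, 0]]
  ]
}}

```text
clock: 13.1
tool_pos: [0.591, -0.2902, 0.253]
orientation: [180.0, -0.1, 164.0]
force: [-1.5, 0.0, -4.3]
opening: 0.014
gripper_force: 30.0
```

```bash
python3 -c "
from h import *
plan(st(0,-.12,.255),164)"
```

```text
shift [ 0.332  0.767 -0.005] turn [ 0.     0.    -0.001]
shift [ 0.331  0.767 -0.005] turn [0. 0. 0.]
shift [ 0.331  0.767 -0.005] turn [0. 0. 0.]
shift [ 0.331  0.767 -0.005] turn [0. 0. 0.]
```

{"api": "step_arm", "payload": {
  "steps": [
    [[0.11, 0.26, 0, 0, 0, 0], [0.22, 0.52, 0, 0, 0, 0], [0.332, 0.767, 0, 0, 0, 0]]
  ]
}}

```text
clock: 13.4
tool_pos: [0.5795, -0.2066, 0.2517]
orientation: [-180.0, -0.2, 163.9]
force: [1.1, -0.2, -3.6]
opening: 0.014
gripper_force: 30.0
```

{"api": "step_arm", "payload": {
  "steps": [
    [[0.11, 0.26, 0, 0, 0, 0], [0.22, 0.52, 0, 0, 0, 0], [0.332, 0.767, 0, 0, 0, 0]]
  ]
}}

```text
clock: 13.7
tool_pos: [0.5687, -0.1235, 0.252]
orientation: [-180.0, -0.2, 164.0]
force: [0.1, 0.4, -3.4]
opening: 0.0137
gripper_force: 30.0
```

{"api": "step_arm", "payload": {
  "steps": [
    [[0.11, 0.26, 0, 0, 0, 0], [0.22, 0.52, 0, 0, 0, 0], [0.332, 0.767, 0, 0, 0, 0]]
  ]
}}

```text
clock: 14.0
tool_pos: [0.5579, -0.0407, 0.2521]
orientation: [-179.9, -0.2, 164.0]
force: [-0.1, -0.2, -3.6]
opening: 0.0135
gripper_force: 30.0
```

{"api": "step_arm", "payload": {
  "steps": [
    [[0.11, 0.26, 0, 0, 0, 0], [0.22, 0.52, 0, 0, 0, 0], [0.332, 0.767, 0, 0, 0, 0], [0.332, 0.767, 0, 0, 0, 0]]
  ]
}}

```text
clock: 14.4
tool_pos: [0.5472, 0.0434, 0.2523]
orientation: [-180.0, -0.1, 164.1]
force: [-0.2, 1.6, -4.0]
opening: 0.0139
gripper_force: 30.0
```

{"api": "step_arm", "payload": {
  "steps": [
    [[0, 0, 0, 0, 0, -0.2], [0, 0, 0, 0, 0, -0.4], [0, 0, 0, 0, 0, -0.57], [0, 0, 0, 0, 0, -0.57]]
  ]
}}

```text
clock: 14.8
tool_pos: [0.5476, 0.0405, 0.2527]
orientation: [-180.0, -0.1, -179.6]
force: [0.2, -0.4, -4.1]
opening: 0.0133
gripper_force: 30.0
```

{"api": "step_arm", "payload": {
  "steps": [
    [[0, 0, 0, 0, 0, -0.2], [0, 0, 0, 0, 0, -0.4], [0, 0, 0, 0, 0, -0.57], [0, 0, 0, 0, 0, -0.57], [0, 0, 0, 0, 0, -0.57]]
  ]
}}

```text
clock: 15.3
tool_pos: [0.5481, 0.0408, 0.2536]
orientation: [180.0, -0.1, -163.6]
force: [-0.0, -0.3, -5.5]
opening: 0.0137
gripper_force: 30.0
```

```bash
python3 -c "
from h import *
plan(st(0,-.12,.2235),-180+16.65)
plan(st(0,-.028,.2235),-180+16.65)
p,d=snapshot('scene');cv2.imwrite('pics/d.png',cv2.convertScaleAbs(cv2.resize(p[140:320,320:480,::-1],None,fx=3,fy=3,interpolation=2),alpha=1.6))"
```

```text
shift [-0.002  0.004  0.301] turn [ 0.     0.    -0.008]
shift [0.001 0.462 0.151] turn [ 0.     0.    -0.008]
shift [-0.001  0.462  0.151] turn [0. 0. 0.]
```

View pics/d.png

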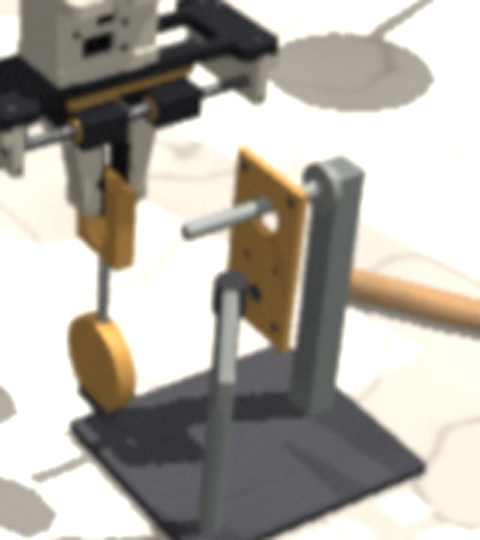

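The plate hangs upright on the peg. The pendulum is held straight in front of the tip, with its eye at crop (97,215). Lower and thread.

{"api": "step_arm", "payload": {
  "steps": [
    [[0, 0, 0.15, 0, 0, 0], [0, 0, 0.301, 0, 0, 0], [0, 0, 0.301, 0, 0, 0], [0, 0.12, 0.301, 0, 0, 0], [0, 0.24, 0.301, 0, 0, 0], [0, 0.36, 0.301, 0, 0, 0], [0, 0.48, 0.301, 0, 0, 0], [0, 0.6, 0.301, 0, 0, 0], [0, 0.6, 0.301, 0, 0, 0]]
  ]
}}

```text
clock: 16.25
tool_pos: [0.5308, 0.1003, 0.2244]
orientation: [180.0, 0.0, -163.2]
force: [-0.9, 0.6, -3.3]
opening: 0.0136
gripper_force: 30.0
```

{"api": "step_arm", "payload": {
  "steps": [
    [[0, 0.1, 0, 0, 0, 0], [0, 0.2, 0, 0, 0, 0], [0, 0.28, 0, 0, 0, 0], [0, 0.28, 0, 0, 0, 0], [0, 0.28, 0, 0, 0, 0]]
  ]
}}

```text
clock: 16.75
tool_pos: [0.5231, 0.1255, 0.2242]
orientation: [-180.0, -0.0, -163.3]
force: [0.3, -0.2, -3.4]
opening: 0.0139
gripper_force: 30.0
```

{"api": "step_arm", "payload": {
  "steps": [
    [[0, 0, 0.025, 0, 0, 0], [0, 0, 0.05, 0, 0, 0], [0, 0, 0.05, 0, 0, 0], [0, 0, 0.05, 0, 0, 0]]
  ]
}}

```text
clock: 17.15
tool_pos: [0.5232, 0.1251, 0.219]
orientation: [-180.0, -0.0, -163.4]
force: [0.5, 0.2, -3.8]
opening: 0.0139
gripper_force: 30.0
```

```bash
python3 -c "
from h import *
o=get_obs();print(o['force'],o['moment'])
plan(st(0,-.032,.2185),-180+16.65)
p,d=snapshot('scene');cv2.imwrite('pics/e.png',cv2.convertScaleAbs(cv2.resize(p[140:320,320:480,::-1],None,fx=3,fy=3,interpolation=2),alpha=1.6))"
```

```text
[ 0.53355042  0.23830072 -3.77691229] [-0.00013418  0.04942481  0.00982463]
shift [0.    0.005 0.005] turn [ 0.  0. -0.]
```

View pics/e.png

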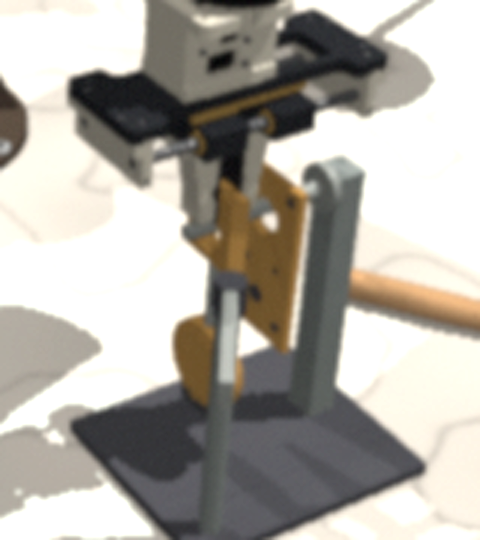

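The peg tip shows through the pendulum's eye at crop (195,232), with the plate behind it. Release, lift, and move back in front.

{"api": "step_arm", "payload": {
  "steps": [
    [[0, 0, 0, 0, 0, 0], [0, 0, 0, 0, 0, 0], [0, 0, 0, 0, 0, 0], [0, 0, 0, 0, 0, 0], [0, 0, 0, 0, 0, 0]]
  ],
  "jaw": 188
}}

```text
clock: 17.7
tool_pos: [0.5233, 0.1254, 0.2194]
orientation: [180.0, 0.0, -163.3]
force: [-0.2, -0.2, -1.5]
opening: 0.0233
gripper_force: 0.0
```

{"api": "step_arm", "payload": {
  "steps": [
    [[0, 0, -0.1, 0, 0, 0], [0, 0, -0.25, 0, 0, 0], [0, 0, -0.5, 0, 0, 0], [0, 0, -0.5, 0, 0, 0], [0, -0.25, -0.5, 0, 0, 0], [0, -0.5, -0.5, 0, 0, 0], [0, -0.5, -0.5, 0, 0, 0], [0, -0.5, -0.5, 0, 0, 0]]
  ]
}}

```text
clock: 18.5
tool_pos: [0.5376, 0.0771, 0.2693]
orientation: [180.0, 0.0, -163.4]
force: [-0.4, -0.1, -0.7]
opening: 0.023
gripper_force: 0.0
```

{"api": "step_arm", "payload": {
  "steps": [
    [[0, 0, 0, 0, 0, 0], [0, 0, 0.2, 0, 0, 0], [0, 0, 0.44, 0, 0, 0], [0, 0, 0.44, 0, 0, 0], [0, 0, 0.44, 0, 0, 0], [0, 0, 0.44, 0, 0, 0]]
  ],
  "jaw": 255
}}

```text
clock: 19.1
tool_pos: [0.5382, 0.078, 0.2265]
orientation: [-180.0, 0.1, -163.3]
force: [0.4, -0.2, 0.8]
opening: 0.0006
gripper_force: 0.0
```

```bash
cat >> h.py <<'E'
def hang():
    W=cloud('top',snapshot('top')[1]);q=W.reshape(-1,3);X=(q[:,:2]-SO)@[c,s];Y=(q[:,:2]-SO)@[-s,c]
    k=(abs(X)<.04)&(Y>-.06)&(Y<.05)&(q[:,2]>.224)&(q[:,2]<.245)
    print('y hist from -60 by 5mm',np.histogram(Y[k],22,(-.06,.05))[0])
    k=(q[:,2]>.205)&(q[:,2]<.235)&(X>.02)&(X<.19)&(Y<-.03)&(Y>-.2)&(abs(np.hypot(X-.072,Y+.075)-.07)<.03)
    if k.sum()>20: print('keeper angle',k.sum(),np.median(np.arctan2(-(Y[k]+.075),-(X[k]-.072))))
E
python3 -c "
from h import *
o=get_obs();print(o['tool_pos'],o['opening'])
hang()
plan(st(0,-.01,.2225),-180+16.65)"
```

```text
[0.53818579 0.07797625 0.22652497] 0.0005795872575386766
y hist from -60 by 5mm [ 0  0  0  0  7 11  5  0  0  0  0  0  3 15  5  0  0  0  0  0  0  2]
keeper angle 128 2.4658763908377628
shift [0.009 0.72  0.04 ] turn [ 0.    -0.     0.001]
```

{"api": "step_arm", "payload": {
  "steps": [
    [[0, 0.1, 0.04, 0, 0, 0], [0, 0.18, 0.04, 0, 0, 0], [0, 0.24, 0.04, 0, 0, 0], [0, 0.3, 0.04, 0, 0, 0], [0, 0.36, 0.04, 0, 0, 0], [0, 0.42, 0.04, 0, 0, 0], [0, 0.48, 0.04, 0, 0, 0], [0, 0.54, 0.04, 0, 0, 0], [0, 0.6, 0.04, 0, 0, 0], [0, 0.66, 0.04, 0, 0, 0], [0, 0.72, 0.04, 0, 0, 0], [0, 0.76, 0.04, 0, 0, 0], [0, 0.76, 0.04, 0, 0, 0]]
  ]
}}

```text
clock: 20.45
tool_pos: [0.5154, 0.151, 0.221]
orientation: [180.0, -0.0, -163.3]
force: [1.1, 0.1, 0.8]
opening: -0.0
gripper_force: 0.2
```

```bash
python3 -c "
from h import *
o=get_obs();print(o['tool_pos'],o['force'])
P=o['tool_pos'][:2]-SO;print(P@[c,s],P@[-s,c])
p,d=snapshot('scene');cv2.imwrite('pics/f.png',cv2.convertScaleAbs(cv2.resize(p[140:320,320:480,::-1],None,fx=3,fy=3,interpolation=2),alpha=1.6))"
```

```text
[0.51544737 0.15104418 0.2209556 ] [1.09271157 0.10849439 0.77928688]
0.00010102818054244798 -0.005411660320700998
```

View pics/f.png

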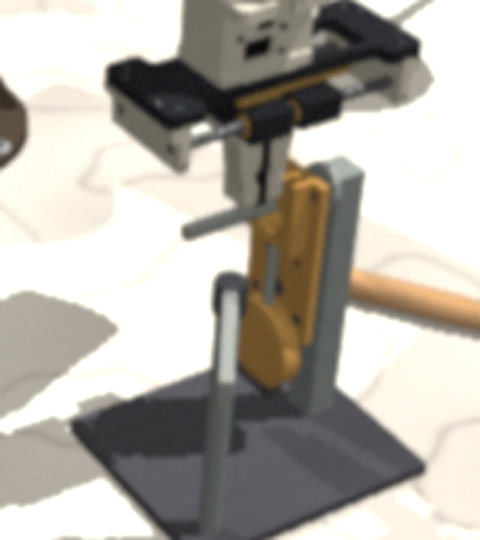

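The pendulum and plate are moving together and are close to the collar. I continue in small steps and watch the force.

{"api": "step_arm", "payload": {
  "steps": [
    [[0, 0.04, 0, 0, 0, 0], [0, 0.08, 0, 0, 0, 0], [0, 0.12, 0, 0, 0, 0], [0, 0.12, 0, 0, 0, 0]]
  ]
}}

```text
clock: 20.9
tool_pos: [0.512, 0.1623, 0.2209]
orientation: [180.0, -0.0, -163.3]
force: [1.2, -1.7, -0.4]
opening: 0.0003
gripper_force: 0.6
```

{"api": "step_arm", "payload": {
  "steps": [
    [[0, 0.02, 0, 0, 0, 0], [0, 0.04, 0, 0, 0, 0], [0, 0.06, 0, 0, 0, 0], [0, 0.06, 0, 0, 0, 0]]
  ]
}}

```text
clock: 21.3
tool_pos: [0.5104, 0.1678, 0.221]
orientation: [180.0, -0.0, -163.3]
force: [0.4, -1.9, -0.2]
opening: 0.0002
gripper_force: 1.0
```

{"api": "step_arm", "payload": {
  "steps": [
    [[0, 0.02, 0, 0, 0, 0], [0, 0.04, 0, 0, 0, 0], [0, 0.04, 0, 0, 0, 0]]
  ]
}}

```text
clock: 21.6
tool_pos: [0.5093, 0.1716, 0.221]
orientation: [180.0, -0.0, -163.3]
force: [0.6, -1.8, 0.3]
opening: 0.0004
gripper_force: 1.0
```

{"api": "step_arm", "payload": {
  "steps": [
    [[0, 0.015, 0, 0, 0, 0], [0, 0.03, 0, 0, 0, 0], [0, 0.03, 0, 0, 0, 0]]
  ]
}}

```text
clock: 21.9
tool_pos: [0.5091, 0.172, 0.2214]
orientation: [-179.8, -0.0, -163.3]
force: [5.8, -12.0, 0.1]
opening: 0.0006
gripper_force: 6.8
```

```bash
python3 -c "
from h import *
o=get_obs();P=o['tool_pos'][:2]-SO;print(P@[c,s],P@[-s,c],o['force'])
W=cloud('scene',snapshot('scene')[1]);q=W.reshape(-1,3);X=(q[:,:2]-SO)@[c,s];Y=(q[:,:2]-SO)@[-s,c]
for n,a,b in(('disc',.06,.12),('plate low/col',.12,.15),('eye',.19,.236)):
  k=(abs(X)<.05)&(Y>-.06)&(Y<.09)&(q[:,2]>a)&(q[:,2]<b);print(n,np.histogram(Y[k],30,(-.06,.09))[0])
"
```

```text
-1.0388167793303523e-05 0.01651136674286419 [  5.77208795 -11.99884983   0.07933612]
disc [  0   0   0   0   0   0   0   0   0   0   0   0   0   0   0   0   0 336
 101  47  64   9   1   2  14  18  40  34   5   0]
plate low/col [  0   0   0   0   0   0   0   0   0   0   0   0   0   0   0   0   0  13
  41  30 181  55   4   0   0   2  16  21   1   0]
eye [ 22  12  11  14  14  11  14  14  11  16  15  34  37  24  18  28  17  34
 123  48  70  97  16   0   0   4  26  35   5   0]
```

The pair hit a hard stop (13 N), so both are home against the collar. I retract, lift and go to the outer side of the keeper.

{"api": "step_arm", "payload": {
  "steps": [
    [[0, -0.05, 0, 0, 0, 0], [0, -0.1, 0, 0, 0, 0], [0, -0.2, 0, 0, 0, 0], [0, -0.3, 0, 0, 0, 0], [0, -0.3, -0.4, 0, 0, 0], [0, -0.3, -0.7, 0, 0, 0], [0, -0.3, -0.7, 0, 0, 0]]
  ]
}}

```text
clock: 22.65
tool_pos: [0.5193, 0.1457, 0.2958]
orientation: [179.9, 0.4, -163.3]
force: [0.2, -0.1, -0.8]
opening: 0.0003
gripper_force: 0.0
```

{"api": "step_arm", "payload": {
  "steps": [
    [[-0.37, -0.2, 0, 0, 0, 0], [-0.73, -0.4, 0, 0, 0, 0], [-0.73, -0.4, 0, 0, 0, 0]]
  ]
}}

```text
clock: 22.95
tool_pos: [0.6017, 0.1268, 0.289]
orientation: [-180.0, -0.1, -163.4]
force: [-0.3, 0.2, -1.1]
opening: 0.0005
gripper_force: 0.0
```

{"api": "step_arm", "payload": {
  "steps": [
    [[-0.37, -0.2, 0, 0, 0, 0], [-0.73, -0.4, 0, 0, 0, 0], [-0.73, -0.4, 0, 0, 0, 0], [-0.73, -0.4, 0, 0, 0, 0]]
  ]
}}

```text
clock: 23.35
tool_pos: [0.6802, 0.1099, 0.2893]
orientation: [180.0, -0.1, -163.4]
force: [-0.8, 0.5, 1.7]
opening: 0.0005
gripper_force: 0.0
```

```bash
python3 -c "
from h import *
hang()
o=get_obs();P=o['tool_pos'][:2]-SO;p=np.array([P@[c,s],P@[-s,c]]);print(p,o['tool_pos'][2])
S=np.array([.1454,-.0954]);print('to start',(S-p)*[-10,10],(o['tool_pos'][2]-.205)*10)
H=np.array([.072,-.075]);prev=S
for t in np.linspace(2.5,-.02,25):
  g=H+.07*np.array([-np.cos(t),-np.sin(t)])+.016*np.array([np.sin(t),-np.cos(t)])
  print(round(t,2),np.round((g-S)*[-10,10],2))
"
```

```text
y hist from -60 by 5mm [  0   0   0   0   0   0   0   0   0   0   0   0   0   0   0   0   0  11
  97  74  98 103]
keeper angle 202 2.4695331625313477
[ 0.14573298 -0.09155231] 0.29028611214819494
to start [ 0.00332976 -0.0384769 ] 0.8528611214819495
2.5 [ 0.08 -0.09]
2.4 [ 0.11 -0.15]
2.29 [ 0.15 -0.22]
2.18 [ 0.2  -0.28]
2.08 [ 0.25 -0.33]
1.98 [ 0.31 -0.38]
1.87 [ 0.37 -0.42]
1.76 [ 0.44 -0.45]
1.66 [ 0.51 -0.48]
1.56 [ 0.59 -0.5 ]
1.45 [ 0.66 -0.51]
1.34 [ 0.73 -0.51]
1.24 [ 0.81 -0.51]
1.14 [ 0.88 -0.5 ]
1.03 [ 0.96 -0.48]
0.92 [ 1.03 -0.45]
0.82 [ 1.09 -0.42]
0.72 [ 1.16 -0.38]
0.61 [ 1.22 -0.33]
0.51 [ 1.27 -0.27]
0.4 [ 1.32 -0.22]
0.29 [ 1.36 -0.15]
0.19 [ 1.39 -0.09]
0.08 [ 1.42 -0.01]
-0.02 [1.44 0.06]
```

{"api": "step_arm", "payload": {
  "steps": [
    [[0, -0.03, 0.3, 0, 0, 0], [0, -0.03, 0.6, 0, 0, 0], [0, -0.03, 0.85, 0, 0, 0], [0, -0.03, 0.85, 0, 0, 0], [0, -0.03, 0.85, 0, 0, 0]]
  ]
}}

```text
clock: 23.9
tool_pos: [0.6806, 0.108, 0.2075]
orientation: [-180.0, 0.0, -163.3]
force: [-0.4, 1.0, 1.0]
opening: 0.0005
gripper_force: 0.0
```

{"api": "step_arm", "payload": {
  "steps": [
    [[0.04, -0.05, 0, 0, 0, 0], [0.08, -0.09, 0, 0, 0, 0], [0.11, -0.15, 0, 0, 0, 0], [0.15, -0.22, 0, 0, 0, 0], [0.2, -0.28, 0, 0, 0, 0], [0.25, -0.33, 0, 0, 0, 0], [0.31, -0.38, 0, 0, 0, 0], [0.37, -0.42, 0, 0, 0, 0], [0.44, -0.45, 0, 0, 0, 0], [0.51, -0.48, 0, 0, 0, 0], [0.59, -0.5, 0, 0, 0, 0], [0.59, -0.5, 0, 0, 0, 0]]
  ]
}}

```text
clock: 25.1
tool_pos: [0.6377, 0.0425, 0.2065]
orientation: [180.0, 0.0, -163.4]
force: [0.4, 0.5, -0.8]
opening: 0.0005
gripper_force: 0.0
```

```bash
python3 -c "
from h import *
o=get_obs();P=o['tool_pos'][:2]-SO;print(P@[c,s],P@[-s,c],o['tool_pos'][2])
p,d=snapshot('scene');cv2.imwrite('pics/g.png',cv2.convertScaleAbs(cv2.resize(p[140:320,320:480,::-1],None,fx=3,fy=3,interpolation=2),alpha=1.6))"
```

```text
0.08613555867442763 -0.14447961099462592 0.20649714481301676
```

View pics/g.png

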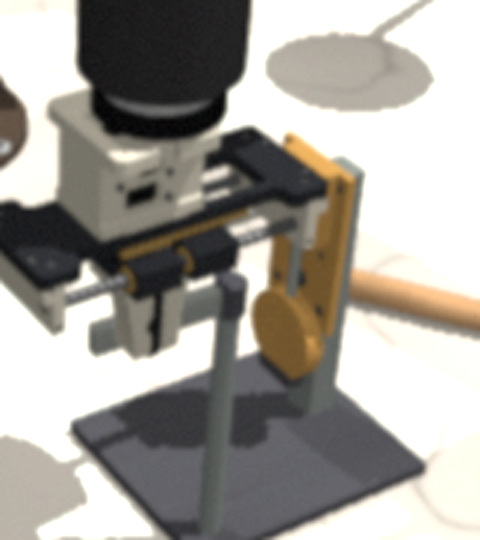

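The bar is being pushed round and is now near 90°, with the finger on its outer side at crop (150,320). Continue the arc.

{"api": "step_arm", "payload": {
  "steps": [
    [[0.07, -0.01, 0, 0, 0, 0], [0.14, -0.01, 0, 0, 0, 0], [0.22, -0.01, 0, 0, 0, 0], [0.29, 0, 0, 0, 0, 0], [0.37, 0.02, 0, 0, 0, 0], [0.44, 0.05, 0, 0, 0, 0], [0.5, 0.08, 0, 0, 0, 0], [0.57, 0.12, 0, 0, 0, 0], [0.63, 0.17, 0, 0, 0, 0], [0.68, 0.23, 0, 0, 0, 0], [0.73, 0.28, 0, 0, 0, 0], [0.77, 0.35, 0, 0, 0, 0], [0.8, 0.39, 0, 0, 0, 0], [0.8, 0.39, 0, 0, 0, 0]]
  ]
}}

```text
clock: 26.55
tool_pos: [0.5502, 0.0579, 0.2062]
orientation: [180.0, -0.0, -163.3]
force: [0.4, 0.3, 0.7]
opening: 0.0005
gripper_force: 0.0
```

{"api": "step_arm", "payload": {
  "steps": [
    [[0, 0.02, 0, 0, 0, 0], [0, 0.04, 0, 0, 0, 0], [0, 0.06, 0, 0, 0, 0], [0, 0.06, 0, 0, 0, 0]]
  ]
}}

```text
clock: 26.95
tool_pos: [0.5491, 0.0633, 0.206]
orientation: [180.0, -0.0, -163.3]
force: [-0.2, -0.1, 0.4]
opening: 0.0003
gripper_force: 0.0
```

{"api": "step_arm", "payload": {
  "steps": [
    [[0, 0.02, 0, 0, 0, 0], [0, 0.04, 0, 0, 0, 0], [0, 0.04, 0, 0, 0, 0]]
  ]
}}

```text
clock: 27.25
tool_pos: [0.5479, 0.0672, 0.2061]
orientation: [180.0, 0.0, -163.3]
force: [-0.2, 0.8, -0.7]
opening: 0.0003
gripper_force: 0.0
```

{"api": "step_arm", "payload": {
  "steps": [
    [[0, 0.015, 0, 0, 0, 0], [0, 0.03, 0, 0, 0, 0], [0, 0.03, 0, 0, 0, 0]]
  ]
}}

```text
clock: 27.55
tool_pos: [0.5474, 0.0686, 0.2062]
orientation: [-179.9, -0.0, -163.3]
force: [3.0, -7.7, -1.8]
opening: 0.0006
gripper_force: 4.0
```

{"api": "step_arm", "payload": {
  "steps": [
    [[0, 0.015, 0, 0, 0, 0], [0, 0.03, 0, 0, 0, 0], [0, 0.03, 0, 0, 0, 0]]
  ]
}}

```text
clock: 27.85
tool_pos: [0.5473, 0.0689, 0.2064]
orientation: [-179.6, -0.1, -163.4]
force: [9.3, -19.8, -4.4]
opening: 0.0003
gripper_force: 10.7
```

The keeper is against its stop (22 N). Back off, lift away and check.

{"api": "step_arm", "payload": {
  "steps": [
    [[0, -0.05, 0, 0, 0, 0], [0, -0.2, 0, 0, 0, 0], [0, -0.4, 0, 0, 0, 0], [0, -0.6, 0, 0, 0, 0], [0, -0.6, -0.4, 0, 0, 0], [0, -0.6, -0.8, 0, 0, 0], [0, -0.6, -0.8, 0, 0, 0]]
  ]
}}

```text
clock: 28.55
tool_pos: [0.5663, 0.0149, 0.2922]
orientation: [-179.9, 0.5, -163.3]
force: [0.2, -0.4, 0.4]
opening: 0.0006
gripper_force: 0.0
```

{"api": "step_arm", "payload": {
  "steps": [
    [[0, -0.4, 0, 0, 0, 0], [0, -0.8, 0, 0, 0, 0], [0, -0.8, 0, 0, 0, 0], [0, -0.8, 0, 0, 0, 0], [0, -0.8, 0, 0, 0, 0]]
  ]
}}

```text
clock: 29.05
tool_pos: [0.5863, -0.0612, 0.2861]
orientation: [180.0, 0.0, -163.3]
force: [1.2, -0.4, -0.0]
opening: 0.0006
gripper_force: 0.0
```

```bash
python3 -c "
from h import *
hang()
W=cloud('top',snapshot('top')[1]);q=W.reshape(-1,3);X=(q[:,:2]-SO)@[c,s];Y=(q[:,:2]-SO)@[-s,c]
k=(X>-.035)&(X<.055)&(Y<-.062)&(Y>-.15)&(q[:,2]>.2)&(q[:,2]<.235);f=np.polyfit(X[k],Y[k],1);print('keeper',k.sum(),np.arctan(f[0]),f[1])
p,d=snapshot('scene');cv2.imwrite('pics/h.png',cv2.convertScaleAbs(cv2.resize(p[140:320,320:480,::-1],None,fx=3,fy=3,interpolation=2),alpha=1.6))"
```

```text
y hist from -60 by 5mm [0 0 0 0 0 0 0 0 0 0 0 0 0 0 0 0 0 0 0 0 0 0]
keeper angle 38 0.00704128666770798
keeper 279 0.0039918165184869864 -0.07544706803163001
```

View pics/h.png

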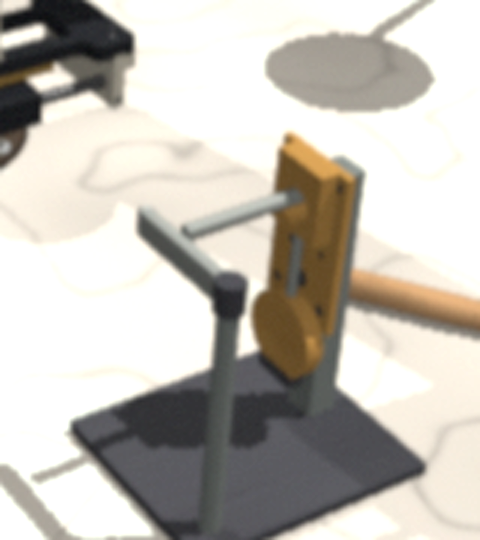

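The keeper is shut at 0.004 rad (bar from crop (230,285) to (145,215), across the peg end). The pendulum and plate hang together against the collar at about (300,200), and the robot is clear.

```bash
python3 -c "
from plant import *
print(close_job())"
```

```text
the job is handed in; nothing more can be done
None
```

The plate and pendulum hang on the peg, pushed home against the collar, the keeper is shut (about 0.004 rad), the arm is clear, and the job was handed in at about 29 s; no verdict came back.

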